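# Pack the buffer blocks into the keeping case and cam it shut

### The arm

A 6-joint arm with a two-finger parallel gripper is mounted at the origin on the work surface. World frame = base frame: x ahead of the robot, y to its left, z up, the work surface at z = 0. Lengths are in m, angles in degrees, forces in N, time in s.
With the tool pointing down it reaches from about 0.4 to 0.825 m from the base axis. Payload 7 kg.
Tool frame: the origin (TCP) lies at the centre of the arm's flange, where the gripper is bolted on; the fingertips stand 178 mm ahead of it and the grasp point (between the pads) lies 159 mm ahead of it (ctrl.hold_point_z is the distance from the TCP to the grasp point, in m); z points along the fingers, y is the line along which they close (so a half turn about z gives the same grasp; the last joint's range is limited). The gripper opens to 88 mm and grips with 3 to 60 N. Pads are 19 mm wide; open, the fingers measure 130 mm over their backs; the gripper's body (78 mm by 193 mm) begins 47 mm behind the grasp point.
Start: joints at [91.564, 20.546, 0.682, 0, -70.136, -16.507], TCP at [0.174, 0.652, 0.405] pointing down, gripper open.
Joint ranges: [-176.03, 176.03], [-82.01, 121.73], [-58.28, 71.71], [-173.87, 95.51], [-174.79, -0.11], [-173.66, 173.66]. Speed limits (degrees/s): [136.94, 136.94, 172.46, 180, 180, 180].

### API

Orientations are given as [roll, pitch, yaw] about the fixed x, y, z axes, in that order (R = Rz(yaw) Ry(pitch) Rx(roll)).
In Python, from plant import ctrl gives the robot as it stands.
- The arm moves only by the shell command python3 -m inch 'ROWS'. ROWS is JSON, one flat list of numbers, 7 for each row, row after row: the closure, from 0 (fully open) to 1 (shut), then the shift along the tool's x, y, z in mm, then the turn, a rotation vector about the tool's x, y, z in degrees. In form: [hand, x, y, z, wx, wy, wz, hand, x, y, z, wx, wy, wz, ...]. A call has 1 to 5 rows; each row is the pose to reach, as a shift and turn from the pose commanded when the call began, along the tool's axes at that moment; what a row does not reach only later rows make up. A row lasts 1/10 s, in which the tool goes at most 50 mm and 8.59 degrees, less where a joint would pass 70% of its speed; a pose out of reach is approached as far as the arm can. A call with a gripper value outside its range is refused whole. The fingers move at their own pace and stop on an object; the grip force is fixed at half the most. Time passes only in rows, so rows that repeat a pose let the fingers close. It gives the time, the measured TCP pose, the force, the opening and the grip force at its end, in the units of the state.
- ctrl.get_obs(): the state, without advancing time (a new reading comes with each control period).
- ctrl.snapshot(name): name is "side" or "top" or "wrist"; returns a dict with "frame" (384x512x3 uint8, red, green, blue), "K" (3x3 intrinsics, pixels), "R" (3x3) and "t" (3): a world point X has camera coordinates R X + t. Camera axes: x right, y down, z forward; pixel columns grow to the right and rows downward; lengths in m; the calibration is good to about 2 mm. A picture is of the moment at which its call begins. There is no depth.
- ctrl.close_job(): hands the job in; it is judged then, once.
Trained networks look in a picture, given as the dict that the camera call returned (one of the last four; its "shot" number tells which), for a name from the list of things; names that differ only in an ending like _2 or _b are one class to them, and where a whole thing is asked for, a point or a joint stands for the part that bears it (a point fixed in the world has none). Each returns a list of dicts, best first, with "p" (0 to 1); they miss things now and then, are a little off and sometimes report something else, mostly with a low value. They report only what shows in the picture. A call takes as long as a camera call. They do not tell look-alikes from the thing itself.
- ctrl.recognise(picture, thing): "location" ([x, y, z] in m, in world coordinates, good to about 4 mm: the middle of the surface that is visible of it).
- ctrl.trace(picture, thing): "pixels" (384x512 bool, what is visible of it).
- ctrl.mark_of(picture, thing): "location" ([x, y, z] in m, in world coordinates, good to about 4 mm: a listed point, or the origin of a listed thing).
The state is a dict: "clock": time; "joint_pos": joint angles; "qvel": joint speeds; "tau": joint torques, N m; "tool_pos": TCP position; "orientation": TCP orientation; "force": force on the tool from outside, world axes, zero at the start; "moment": the same for the moment, N m; "opening": finger opening in m; "gripper_force": force on a finger pad.
Only numpy, scipy, OpenCV 4.12 (cv2) and the standard library are available. Lean on these libraries where they do the work, as an engineer would, in place of code of your own. Each camera call takes 0.05 s, during which the arm holds its last target. There are 200 camera calls.

### The job

Pack every wooden buffer block from the steel tray into the open pink keeping case so that each lies down inside it, then swing the lid down and press it shut until it snaps past its catch. Then swing the red cam lever a full quarter turn to draw the lid tight onto its seal, and let go. Leave the bowl, the toe separator and the brush lying where they are.

Things in the scene. Friction and masses are not known exactly. Their poses are not given: they have to be found in the camera images.
- buffer1_c (a point): Wooden buffer block, 90 long (own x) x 27 x 27 mm, pale wood with two grey abrasive bands, 45 g; this point is its centre. It starts lying on the tray floor, which is 3 mm above the ledge inside a rim 13 mm high. Two to four of the four blocks are present (None: absent).
- buffer2_c (a point): Wooden buffer block, 90 long (own x) x 27 x 27 mm, pale wood with two grey abrasive bands, 45 g; this point is its centre. It starts lying on the tray floor, which is 3 mm above the ledge inside a rim 13 mm high. Two to four of the four blocks are present (None: absent).
- buffer3_c (a point): Wooden buffer block, 90 long (own x) x 27 x 27 mm, pale wood with two grey abrasive bands, 45 g; this point is its centre. It starts lying on the tray floor, which is 3 mm above the ledge inside a rim 13 mm high. Two to four of the four blocks are present (None: absent).
- buffer4_c (a point): Wooden buffer block, 90 long (own x) x 27 x 27 mm, pale wood with two grey abrasive bands, 45 g; this point is its centre. It starts lying on the tray floor, which is 3 mm above the ledge inside a rim 13 mm high. Two to four of the four blocks are present (None: absent).
- case: Pink keeping case fixed on the ledge: open box 135 mm (own x) x 260 mm (own y) x 46 mm high, walls and floor 4 mm thick; origin at the centre of its underside. Hinge side is own +x, latch side own -x. The inside (127 x 252 mm, 42 mm deep) takes four blocks side by side, each laid along own x; own +x points roughly to the robot's left (yaw 1.4 to 1.75).
- lid (a joint): Angle of the case lid (rad): 1.85 to 2.05 at the start (open, leaning back), stop at 2.15, 0 is fully down. A pink plate 140 x 260 x 6 mm with a stiff hinge (about 0.16 N m) that stays where it is left. Swung down it stops on a spring catch at about 0.10; a firm push near its free edge (about 10 N) snaps it past to about 0.03, where it stays caught; the cam then draws it down against the springy seal to about 0.01.
- lid_hinge (a point): Point on the lid's hinge line, half-way along it, 50 mm above the ledge; the hinge line runs along the case's own y. From here the lid plate reaches 140 mm to its free edge; its outer (upper when shut) face lies 4 mm from the hinge line.
- lid_edge (a point): Middle of the lid's free edge, on its outer (upper when shut) face; moves with the lid. A steel tongue juts 20 mm out from the edge here.
- lid_press (a point): A good place to press: on the lid's outer (upper when shut) face, 20 mm in from the free edge and 45 mm to the case's own +y from the middle, near the catch; moves with the lid.
- cam (a joint): Angle of the red cam lever (rad): 0 to 0.2 at the start (lever points away from the case, along the case's own -x), grows anticlockwise seen from above, stop at 1.57 (lever lies along the case's own -y: tight). Turned with the lid caught shut, its nose rides over the lid's tongue and draws the lid down. It turns with about 0.1 to 0.5 N m and stays where left. Turned before the lid is caught, it bars the lid: turn it back.
- cam_post (a point): Centre of the upright round red post at the end of the cam lever, 14 mm across and 34 mm tall, its foot 66 mm and its top 100 mm above the ledge; pinch it from above or push it. It moves in a level circle of radius 65 mm round the pivot.
- cam_pivot (a point): The cam's upright pivot axis, at the height of the lever's top, 66 mm above the ledge.
- bowl_c (a point): White ceramic finger bowl, 90 mm across, 40 mm high, standing empty on the tray; its centre. Leave alone.
- separator_c (a point): Pale blue toe separator, about 90 x 40 x 22 mm, lying on the tray; its centre. Leave alone.
- brush_c (a point): Black plastic brush, 130 mm long (own x), 26 wide, 23 high, lying at the far side of the tray; its middle. Leave alone.
There are look-alikes about, which are no part of the job. What is shaped like the part that bears buffer3_c but purple is not meant.

How it is judged (in metres and radians):
On the way, in this order (a step that is already met when the one before it is completed fails the run):
1. every buffer block lies in the case, the lid still open (x of buffer1_c in the frame of case between -0.062 and 0.062 m and y of buffer1_c in the frame of case between -0.125 and 0.125 m and z of buffer1_c in the frame of case between 0.005 and 0.036 m and x of buffer2_c in the frame of case between -0.062 and 0.062 m and y of buffer2_c in the frame of case between -0.125 and 0.125 m and z of buffer2_c in the frame of case between 0.005 and 0.036 m and x of buffer3_c in the frame of case between -0.062 and 0.062 m and y of buffer3_c in the frame of case between -0.125 and 0.125 m and z of buffer3_c in the frame of case between 0.005 and 0.036 m and x of buffer4_c in the frame of case between -0.062 and 0.062 m and y of buffer4_c in the frame of case between -0.125 and 0.125 m and z of buffer4_c in the frame of case between 0.005 and 0.036 m and value of joint lid above 0.5 rad), for 0.2 s.
2. the lid is pressed past its catch, the cam not yet turned (value of joint lid below 0.055 rad and value of joint cam below 0.6 rad), for 0.2 s.
3. the cam is turned home and the lid drawn tight (value of joint lid below 0.018 rad and value of joint cam above 1.35 rad), for 0.2 s.
At the end, for the whole second after the job is handed in: Every buffer block present lies at rest inside the case (centre within its walls and under 36 mm above its underside), the lid is drawn tight (under 0.018 rad) and the cam lever is turned home (over 1.35 rad) (all of step 3 and x of buffer1_c in the frame of case between -0.062 and 0.062 m and y of buffer1_c in the frame of case between -0.125 and 0.125 m and z of buffer1_c in the frame of case between 0.005 and 0.036 m and x of buffer2_c in the frame of case between -0.062 and 0.062 m and y of buffer2_c in the frame of case between -0.125 and 0.125 m and z of buffer2_c in the frame of case between 0.005 and 0.036 m and x of buffer3_c in the frame of case between -0.062 and 0.062 m and y of buffer3_c in the frame of case between -0.125 and 0.125 m and z of buffer3_c in the frame of case between 0.005 and 0.036 m and x of buffer4_c in the frame of case between -0.062 and 0.062 m and y of buffer4_c in the frame of case between -0.125 and 0.125 m and z of buffer4_c in the frame of case between 0.005 and 0.036 m and linear speed of each of buffer1, buffer2, buffer3, buffer4 below 0.03 m/s); the robot touches nothing.
It fails at once if the bowl is shoved more than 5 cm from its place or tipped over (distance of bowl_c from where it was at the start of the episode above 0.05 m or angle between bowl_c's own z axis and vertical above 0.7 rad).
It fails at once if the toe separator is shoved more than 5 cm from its place or tipped over (distance of separator_c from where it was at the start of the episode above 0.05 m or angle between separator_c's own z axis and vertical above 0.7 rad).
It fails at once if the brush is shoved more than 5 cm from its place or tipped over (distance of brush_c from where it was at the start of the episode above 0.05 m or angle between brush_c's own z axis and vertical above 0.7 rad).
Of buffer1, buffer2, buffer3, buffer4 only 2 to 4 are there at a start; the rules pass over those that are not, and their reading is None.
At some moment in a run one of buffer1, buffer2, buffer3, buffer4 may be knocked a few centimetres aside while the robot is not near it.
Once in a run the grip may slacken for a moment while it holds something.
It also fails if it takes over 210 s, if anything falls off the work surface, if the arm or the gripper's body presses on something with over 40 N, if the wrist force passes 120 N, or if a joint passes its speed limit or range.

## Working session

There is one attempt and no reset: what is moved stays moved. The work goes in short steps, Python scripts to look and compute and a shell command to move; the robot and the scene stay as the last step left them, time stands still between calls to the robot, and variables do not carry over. Pictures are saved under pics/ and viewed, at most 14 in all, crops included, and the job is handed in when it is done.

```bash
mkdir -p pics; ls; cat > h.py <<'E'
import numpy as np, cv2
from scipy.spatial.transform import Rotation as Ro
from plant import ctrl
def snap(cam,fn=None):
    s=ctrl.snapshot(cam)
    if fn: cv2.imwrite('pics/'+fn,cv2.cvtColor(s['frame'],cv2.COLOR_RGB2BGR))
    return s
def proj(s,X):
    c=s['R']@np.array(X)+s['t']; p=s['K']@c; return (p[:2]/p[2]).round(0)
def ray(s,uv,z):
    d=s['R'].T@np.linalg.inv(s['K'])@np.array([uv[0],uv[1],1.]); o=-s['R'].T@s['t']
    return o+d*(z-o[2])/d[2]
def tool():
    o=ctrl.get_obs(); return np.array(o['tool_pos']),Ro.from_euler('xyz',o['orientation'],degrees=True)
E
python3 - <<'E'
from h import *
np.set_printoptions(precision=3,suppress=True)
o=ctrl.get_obs();print(o)
for cam in('top','side'):
    s=snap(cam,cam+'0.png')
    for n in('buffer1_c','case','lid_hinge','lid_edge','lid_press','cam_post','cam_pivot','bowl_c','separator_c','brush_c'):
        for d in ctrl.mark_of(s,n)[:6]: print(cam,n,round(d['p'],2),np.array(d['location']),proj(s,d['location']))
E
```

```text
pics
{'clock': 0.0, 'joint_pos': array([ 91.563,  20.59 ,   0.631,  -0.019, -70.133, -16.507]), 'qvel': array([ 0.075, -0.057, -0.046, -0.036, -0.053,  0.02 ]), 'tau': array([ -0.001, -58.272,  29.306,   6.997,   0.007,  -0.   ]), 'tool_pos': array([0.174, 0.652, 0.404]), 'orientation': array([179.906,  -0.009, -14.951]), 'force': array([-0.153,  0.829,  0.736]), 'moment': array([0.001, 0.023, 0.009]), 'gripper_force': 0.0, 'opening': 0.08748074018769969}
top buffer1_c 0.51 [ 0.591 -0.281  0.018] [325. 192.]
top case 0.87 [ 0.5    0.236 -0.001] [168. 222.]
top lid_hinge 0.96 [0.492 0.311 0.053] [140. 225.]
top lid_edge 0.73 [0.491 0.356 0.183] [110. 226.]
top lid_press 0.76 [0.447 0.346 0.16 ] [116. 241.]
top cam_post 0.47 [0.512 0.076 0.085] [214. 217.]
top cam_pivot 0.65 [0.505 0.138 0.066] [195. 220.]
top bowl_c 0.69 [ 0.59  -0.173  0.022] [293. 193.]
top separator_c 0.74 [ 0.465 -0.082  0.012] [265. 231.]
top brush_c 0.59 [ 0.715 -0.23   0.013] [309. 155.]
side buffer1_c 0.73 [ 0.591 -0.278  0.019] [264. 156.]
side case 0.79 [0.501 0.239 0.001] [280. 308.]
side lid_hinge 0.77 [0.49  0.31  0.048] [285. 329.]
side lid_edge 0.59 [0.489 0.358 0.179] [289. 317.]
side lid_press 0.75 [0.447 0.347 0.166] [314. 319.]
side cam_post 0.63 [0.516 0.076 0.081] [281. 227.]
side cam_pivot 0.68 [0.502 0.135 0.068] [285. 251.]
side bowl_c 0.83 [ 0.585 -0.17   0.023] [263. 176.]
side separator_c 0.83 [ 0.462 -0.078  0.015] [303. 204.]
side brush_c 0.49 [ 0.719 -0.229  0.015] [222. 163.]
```

View pics/top0.png

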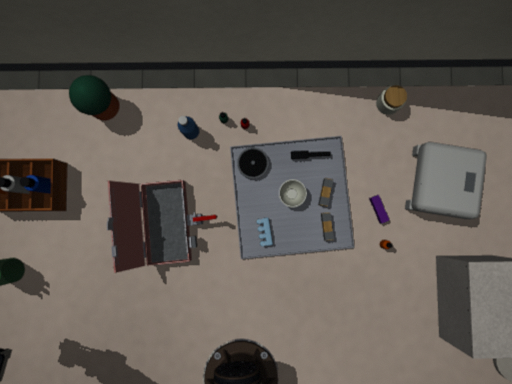

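```bash
python3 - <<'E'
from h import *
np.set_printoptions(precision=3,suppress=True)
s=snap('top')
for k in '1234':
    for f in (ctrl.mark_of,ctrl.recognise):
        print(k,f.__name__,[(round(d['p'],2),np.array(d['location']).round(3),proj(s,d['location'])) for d in f(s,f'buffer{k}_c')])
c=s['frame'][130:290,225:385]
cv2.imwrite('pics/crop1.png',cv2.cvtColor(cv2.resize(c,None,fx=3.7,fy=3.7,interpolation=cv2.INTER_CUBIC),cv2.COLOR_RGB2BGR))
E
```

```text
1 call []
1 call [(0.57, array([ 0.591, -0.283,  0.031]), array([327., 192.]))]
2 call []
2 call []
3 call [(0.66, array([ 0.479, -0.284,  0.018]), array([327., 226.])), (0.66, array([ 0.534, -0.457,  0.014]), array([379., 209.]))]
3 call [(0.79, array([ 0.534, -0.45 ,  0.026]), array([379., 209.])), (0.69, array([0.491, 0.33 , 0.129]), array([126., 225.])), (0.67, array([ 0.478, -0.284,  0.033]), array([328., 227.]))]
4 call []
4 call []
```

View pics/crop1.png

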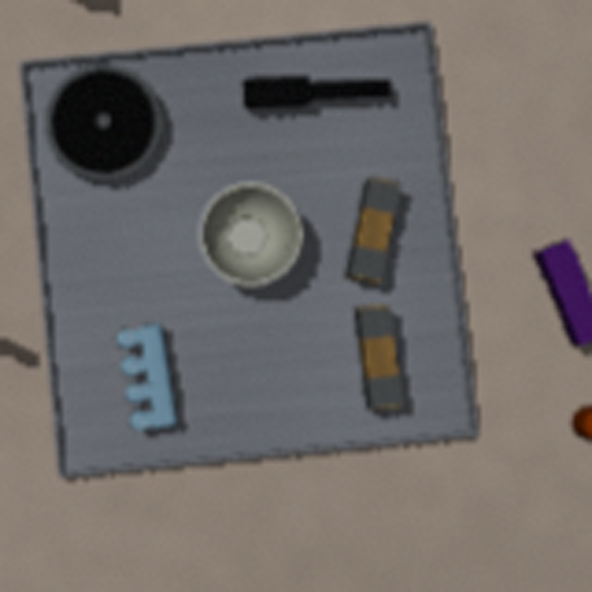

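The top view shows two blocks on the tray, at px (326,193) and (328,227). The candidates are those two and the purple bar at (379,209), which lies off the tray and isn't wanted. The brush at (310,155) is black. The crop confirms the wooden pair with grey bands, yawed about -11° and +9°. Case yaw is about 94°.

```bash
cat >> h.py <<'E'
np.set_printoptions(precision=1,suppress=True)
def to(*w):
    "w: [x,y,z,yaw(tool down)] grasp-point targets -> rows from present pose"
    p,r=tool(); print('grasp pt',(p+r.apply([0,0,ctrl.hold_point_z])).round(3),r.as_euler('xyz',degrees=True))
    for x,y,z,yaw in w:
        q=Ro.from_euler('xyz',[180,0,yaw],degrees=True)
        d=np.array([x,y,z])-q.apply([0,0,ctrl.hold_point_z])-p
        print([x,y,z,yaw],'->',r.inv().apply(d)*1000,(r.inv()*q).as_rotvec(degrees=True))
E
python3 -c "
from h import *
to([.45,.42,.27,-15],[.6,.1,.25,-15])"
```

```text
grasp pt [0.2 0.7 0.2] [180.   -0.  -14.9]
[0.45, 0.42, 0.27, -15] -> [326.5 153.1 -24.6] [ 0.  -0.   0.1]
[0.6, 0.1, 0.25, -15] -> [553.9 423.6  -4.6] [ 0.  -0.   0.1]
```

```bash
python3 -m inch '[0,50,0,-25,0,0,0, 0,326,153,-25,0,0,0, 0,326,153,-25,0,0,0, 0,326,153,-25,0,0,0, 0,326,153,-25,0,0,0]'
python3 -m inch '[0,200,200,0,0,0,0, 0,200,200,0,0,0,0, 0,200,200,0,0,0,0, 0,200,200,0,0,0,0, 0,200,200,0,0,0,0]'
python3 -c "
from h import *
to([.59,-.12,.25,-11],[.591,-.265,.2,-11])"
```

```text
clock: 2.05
tool_pos: [0.3635, 0.5015, 0.4289]
orientation: [-180.0, -0.0, -14.9]
force: [1.5, 0.9, -0.4]
opening: 0.0877
gripper_force: 0.0
clock: 2.55
tool_pos: [0.4882, 0.2847, 0.4291]
orientation: [-180.0, -0.0, -14.9]
force: [2.0, 0.1, 0.5]
opening: 0.0873
gripper_force: 0.0
grasp pt [0.5 0.3 0.3] [-180.    -0.   -14.9]
[0.59, -0.12, 0.25, -11] -> [202.6 364.8  19.6] [-0.  -0.  -3.9]
[0.591, -0.265, 0.2, -11] -> [240.9 504.7  69.5] [-0.  -0.  -3.9]
```

```bash
python3 -m inch '[0,200,365,20,0,0,-4, 0,200,365,20,0,0,-4, 0,200,365,20,0,0,-4, 0,200,365,20,0,0,-4, 0,200,365,20,0,0,-4]'
python3 -m inch '[0.3,100,290,50,0,0,0, 0.3,100,290,50,0,0,0, 0.3,100,290,50,0,0,0, 0.3,100,290,50,0,0,0, 0.3,100,290,50,0,0,0]'
python3 - <<'E'
from h import *
to([.591,-.27,.2,-11])
s=snap('wrist','w1.png')
for n in('buffer1_c','buffer3_c'):
  print(n,[(round(d['p'],2),np.array(d['location']).round(3),proj(s,d['location'])) for d in ctrl.mark_of(s,n)])
E
```

```text
clock: 3.05
tool_pos: [0.5471, 0.0421, 0.417]
orientation: [-180.0, -0.0, -10.9]
force: [0.6, 0.7, 1.1]
opening: 0.0877
gripper_force: 0.0
clock: 3.55
tool_pos: [0.5817, -0.2023, 0.3764]
orientation: [-180.0, -0.0, -10.9]
force: [1.7, 1.0, 0.5]
opening: 0.0614
gripper_force: 0.0
grasp pt [ 0.6 -0.2  0.2] [-180.    -0.   -10.9]
[0.591, -0.27, 0.2, -11] -> [22.  64.7 17.1] [-0.  -0.   0.1]
buffer1_c [(0.97, array([ 0.6, -0.3,  0. ]), array([316., 155.]))]
buffer3_c [(0.7, array([ 0.5, -0.5,  0. ]), array([464., 173.]))]
```

View pics/w1.png

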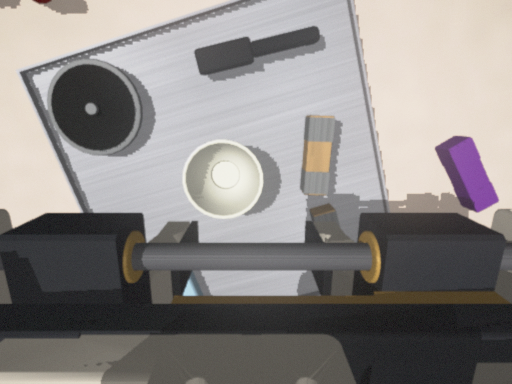

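The wrist view shows block A at px (318,155) between the brush and the bowl, with block B partly hidden at (325,210). The purple bar at (465,173) is off the tray.

```bash
cat >> h.py <<'E'
np.set_printoptions(precision=4)
def block(s,n,near=None):
    for d in ctrl.trace(s,n):
        m=d['pixels'].astype(np.uint8); c=max(cv2.findContours(m,0,2)[0],key=cv2.contourArea)
        P=np.array([ray(s,q,.03)[:2] for q in c[:,0]]).astype(np.float32)
        (x,y),(w,h),a=cv2.minAreaRect(P*1000); a=a if w>h else a-90
        print(n,round(d['p'],2),'ctr',x,y,'size',w,h,'yaw',(a+90)%180-90,'px',c[:,0].mean(0))
E
python3 - <<'E'
from h import *
s=snap('wrist')
for n in('buffer1_c','buffer2_c'): block(s,n)
print([(d['location']) for d in ctrl.mark_of(s,'buffer1_c')], ray(s,(320,117),.03),ray(s,(316,193),.03), s['R'].T@-s['t'])
E
```

```text
buffer1_c 0.86 ctr 590.57421875 -279.1629638671875 size 34.31117248535156 89.74462127685547 yaw -12.785629272460938 px [316.0769 155.6538]
[[0.5869, -0.2791, 0.0142]] [ 0.6312 -0.2891  0.03  ] [ 0.5475 -0.2731  0.03  ] [ 0.6477 -0.2163  0.3557]
```

```bash
python3 -c "
from h import *
to([.59,-.2815,.09,-12],[.59,-.2815,.027,-12])"
```

```text
grasp pt [ 0.582 -0.199  0.218] [-179.9896   -0.0373  -10.8794]
[0.59, -0.2815, 0.09, -12] -> [ 23.494   79.2056 127.5887] [-0.0108 -0.0372  1.1206]
[0.59, -0.2815, 0.027, -12] -> [ 23.453   79.217  190.5887] [-0.0108 -0.0372  1.1206]
```

```bash
python3 -m inch '[0.3,23,79,45,0,0,1, 0.3,23,79,95,0,0,1, 0.3,23,79,128,0,0,1, 0.3,23,79,160,0,0,1, 0.3,23,79,175,0,0,1]'
python3 -c "
from h import *
to([.59,-.2815,.027,-12])"
```

```text
clock: 4.4
tool_pos: [0.5879, -0.2809, 0.1973]
orientation: [-180.0, 0.4, -11.9]
force: [-0.2, 0.2, -0.4]
opening: 0.0615
gripper_force: 0.0
grasp pt [ 0.587 -0.281  0.038] [-179.9757    0.3556  -11.9182]
[0.59, -0.2815, 0.027, -12] -> [ 2.2205  0.2004 11.0211] [-0.024   0.3556  0.0818]
```

```bash
python3 -m inch '[0.3,2,0,11,0,0,0, 1,2,0,11,0,0,0, 1,2,0,11,0,0,0, 1,2,0,11,0,0,0, 1,2,0,11,0,0,0]'
python3 -m inch '[1,0,0,0,0,0,0, 1,0,0,-30,0,0,0, 1,0,0,-80,0,0,0, 1,0,0,-130,0,0,0, 1,0,0,-150,0,0,0]'
python3 -c "
from h import *
to([.6,-.05,.18,-50],[.548,.2375,.18,-86])"
```

```text
clock: 4.9
tool_pos: [0.5918, -0.2825, 0.1923]
orientation: [-180.0, -0.2, -11.9]
force: [0.7, 0.0, -0.7]
opening: 0.0351
gripper_force: 0.0
clock: 5.4
tool_pos: [0.5921, -0.2831, 0.3468]
orientation: [179.9, -0.4, -11.9]
force: [-0.1, -0.8, 0.6]
opening: 0.0263
gripper_force: 30.0
grasp pt [ 0.593 -0.283  0.187] [179.9441  -0.4495 -11.907 ]
[0.6, -0.05, 0.18, -50] -> [ -40.4378 -229.6715    6.9219] [-0.0956 -0.4514 38.0926]
[0.548, 0.2375, 0.18, -86] -> [-150.6336 -500.2558    5.7934] [-0.2428 -0.4212 74.0924]
```

```bash
python3 -m inch '[1,-40,-230,0,0,0,38, 1,-40,-230,0,0,0,38, 1,-40,-230,0,0,0,38, 1,-40,-230,0,0,0,38, 1,-40,-230,0,0,0,38]'
python3 -c "
from h import *
to([.548,.24,.18,-86])"
```

```text
clock: 5.9
tool_pos: [0.5994, -0.0475, 0.341]
orientation: [-180.0, -0.0, -50.3]
force: [0.8, 0.1, -0.6]
opening: 0.0272
gripper_force: 30.0
grasp pt [ 0.6   -0.047  0.182] [-179.9535   -0.0213  -50.2683]
[0.548, 0.24, 0.18, -86] -> [-253.9441 -144.255     1.7716] [-0.0516 -0.0061 35.7318]
```

```bash
python3 -m inch '[1,-254,-144,0,0,0,36, 1,-254,-144,0,0,0,36, 1,-254,-144,0,0,0,36, 1,-254,-144,0,0,0,36, 1,-254,-144,0,0,0,36]'
python3 - <<'E'
from h import *
to([.548,.24,.18,-86])
s=snap('top');
for n in('buffer1_c','buffer3_c'): print([(round(d['p'],2),np.array(d['location']),proj(s,d['location'])) for d in ctrl.mark_of(s,n)]); block(s,n)
E
```

```text
clock: 6.4
tool_pos: [0.5563, 0.1835, 0.341]
orientation: [-180.0, 0.0, -86.3]
force: [0.8, 0.5, -0.2]
opening: 0.0268
gripper_force: 30.0
grasp pt [0.556 0.184 0.182] [-179.962     0.0237  -86.2698]
[0.548, 0.24, 0.18, -86] -> [-56.8775   4.6139   1.7408] [-0.0381  0.0236 -0.2698]
[(0.43, array([0.5574, 0.181 , 0.1694]), array([174., 201.]))]
buffer1_c 0.63 ctr 567.341064453125 177.87060546875 size 32.500732421875 29.023588180541992 yaw 89.32321166992188 px [184.7 201.1]
[(0.78, array([ 0.4803, -0.285 ,  0.0163]), array([327., 226.])), (0.58, array([ 0.5313, -0.4559,  0.0131]), array([379., 209.]))]
buffer3_c 0.61 ctr 535.0364379882812 -450.84100341796875 size 93.33844757080078 37.208072662353516 yaw 21.586637496948242 px [379.1509 208.4906]
buffer3_c 0.52 ctr 482.71746826171875 -279.29425048828125 size 84.5849838256836 30.14889907836914 yaw 4.337423324584961 px [326.0476 225.7143]
```

```bash
python3 -m inch '[1,-57,5,2,0,0,0, 1,-57,5,2,0,0,0, 1,-57,5,50,0,0,0, 1,-57,5,100,0,0,0, 1,-57,5,120,0,0,0]'
python3 -m inch '[1,0,0,15,0,0,0, 1,0,0,26,0,0,0, 1,0,0,26,0,0,0, 0.3,0,0,26,0,0,0, 0.3,0,0,26,0,0,0]'
python3 -m inch '[0.3,0,0,0,0,0,0, 0.3,0,0,-50,0,0,0, 0.3,0,0,-100,0,0,0, 0.3,0,0,-150,0,0,0, 0.3,0,0,-150,0,0,0]'
python3 - <<'E'
from h import *
to([.6,-.05,.18,-40])
s=snap('top');
for n in('buffer1_c',): print([(round(d['p'],2),np.array(d['location']),proj(s,d['location'])) for d in ctrl.mark_of(s,n)])
E
```

```text
clock: 7.15
tool_pos: [0.5468, 0.2361, 0.2163]
orientation: [179.7, -0.2, -86.1]
force: [-0.8, 0.8, -0.2]
opening: 0.027
gripper_force: 30.0
clock: 7.65
tool_pos: [0.5484, 0.2384, 0.1953]
orientation: [-179.9, 0.0, -86.0]
force: [0.8, 0.3, 0.7]
opening: 0.0372
gripper_force: 0.0
clock: 8.15
tool_pos: [0.5497, 0.2395, 0.3532]
orientation: [-179.3, 0.4, -85.9]
force: [-0.2, 0.5, -0.4]
opening: 0.061
gripper_force: 0.0
grasp pt [0.552 0.241 0.194] [-179.3172    0.3733  -85.8575]
[0.6, -0.05, 0.18, -40] -> [292.5075 -29.0948  12.3193] [ -0.7954   0.0799 -45.859 ]
[(0.56, array([0.5475, 0.2397, 0.0208]), array([165., 207.]))]
```

```bash
python3 -m inch '[0.3,292,-29,0,0,0,-46, 0.3,292,-29,0,0,0,-46, 0.3,292,-29,0,0,0,-46, 0.3,292,-29,0,0,0,-46, 0.3,292,-29,0,0,0,-46]'
python3 -c "
from h import *
to([.47,-.24,.2,8])"
```

```text
clock: 8.75
tool_pos: [0.5877, 0.0049, 0.3433]
orientation: [179.9, 0.1, -45.1]
force: [1.1, -0.9, 0.3]
opening: 0.0611
gripper_force: 0.0
grasp pt [0.587 0.005 0.184] [179.9053   0.0609 -45.1495]
[0.47, -0.24, 0.2, 8] -> [ 90.609  256.1943 -15.6615] [  0.0596   0.1004 -53.1494]
```

```bash
python3 -m inch '[0.3,90,256,-15,0,0,-53, 0.3,90,256,-15,0,0,-53, 0.3,90,256,-15,0,0,-53, 0.3,90,256,-15,0,0,-53, 0.3,90,256,-15,0,0,-53]'
python3 -m inch '[0.3,0,0,0,0,0,-10, 0.3,0,0,0,0,0,-10, 0.3,0,0,0,0,0,-10]'
python3 - <<'E'
from h import *
s=snap('wrist','w2.png')
for n in('buffer1_c','buffer2_c','buffer3_c'):
  print([(round(d['p'],2),np.array(d['location']),proj(s,d['location'])) for d in ctrl.mark_of(s,n)]); block(s,n)
to([.48,-.2845,.1,8])
E
```

```text
clock: 9.25
tool_pos: [0.4815, -0.2096, 0.3568]
orientation: [-180.0, 0.1, -4.0]
force: [1.1, -0.4, -0.5]
opening: 0.0612
gripper_force: 0.0
clock: 9.55
tool_pos: [0.483, -0.208, 0.3569]
orientation: [-180.0, 0.1, 5.5]
force: [0.8, 0.2, -0.1]
opening: 0.0614
gripper_force: 0.0
[]
[]
[(0.86, array([ 0.5361, -0.453 ,  0.0157]), array([477., 151.])), (0.76, array([ 0.4747, -0.2832,  0.0176]), array([317., 191.]))]
buffer3_c 0.65 ctr 532.9388427734375 -444.50079345703125 size 94.08228302001953 44.95233917236328 yaw 21.47391128540039 px [477.274  159.5753]
buffer3_c 0.59 ctr 484.1641845703125 -280.684326171875 size 84.94503784179688 33.16750717163086 yaw 6.4795708656311035 px [317.3958 177.3542]
grasp pt [ 0.483 -0.208  0.198] [-179.997     0.0152    5.6732]
[0.48, -0.2845, 0.1, 8] -> [-10.886   76.1964  98.2352] [-0.0033  0.0151 -2.3268]
```

View pics/w2.png

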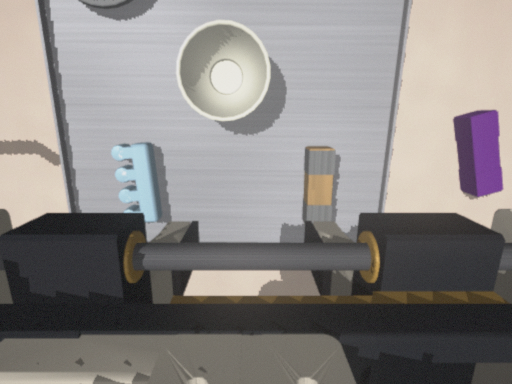

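The wrist view shows block B at px (320,185), nearly aligned with the tool, so its yaw is about 7°. The separator at (140,185) and the bowl are clear of it.

```bash
python3 -m inch '[0.3,-11,76,45,0,0,-1, 0.3,-11,76,95,0,0,-1, 0.3,-11,76,128,0,0,-1, 0.3,-11,76,150,0,0,-1, 0.3,-11,76,160,0,0,-1]'
python3 -c "
from h import *
to([.479,-.284,.027,7])"
```

```text
clock: 10.4
tool_pos: [0.4783, -0.2848, 0.1942]
orientation: [-179.9, 0.3, 6.6]
force: [-0.2, 0.3, 0.2]
opening: 0.0614
gripper_force: 0.0
grasp pt [ 0.477 -0.285  0.035] [-179.8779    0.3194    6.5787]
[0.479, -0.284, 0.027, 7] -> [ 0.8681 -0.6845  7.8933] [-0.1233  0.319  -0.4216]
```

```bash
python3 -m inch '[0.3,1,0,10,0,0,0, 0.3,1,0,10,0,0,0, 1,1,0,10,0,0,0, 1,1,0,10,0,0,0, 1,1,0,10,0,0,0]'
python3 -m inch '[1,0,0,0,0,0,0, 1,0,0,-15,0,0,0, 1,0,0,-60,0,0,0, 1,0,0,-110,0,0,0, 1,0,0,-155,0,0,0]'
python3 -c "
from h import *
to([.56,-.05,.18,-35],[.452,.235,.18,-86])"
```

```text
clock: 10.9
tool_pos: [0.4811, -0.2846, 0.189]
orientation: [180.0, -0.1, 6.7]
force: [-0.1, -1.4, -0.4]
opening: 0.0423
gripper_force: 0.0
clock: 11.4
tool_pos: [0.4803, -0.2847, 0.3452]
orientation: [180.0, -0.0, 6.7]
force: [1.0, 0.2, -0.5]
opening: 0.0267
gripper_force: 29.9
grasp pt [ 0.48  -0.285  0.186] [179.9773  -0.0337   6.6748]
[0.56, -0.05, 0.18, -35] -> [ 106.4177 -223.8451    5.8361] [ 0.0094 -0.0405 41.6748]
[0.452, 0.235, 0.18, -86] -> [  32.2763 -519.4666    5.6756] [-0.0098 -0.0444 92.6748]
```

```bash
python3 -m inch '[1,106,-224,0,0,0,42, 1,106,-224,0,0,0,42, 1,106,-224,0,0,0,42, 1,106,-224,0,0,0,42, 1,106,-224,0,0,0,42]'
python3 -c "
from h import *
to([.452,.2,.18,-86])"
```

```text
clock: 11.9
tool_pos: [0.5541, -0.0663, 0.3433]
orientation: [-180.0, -0.0, -33.0]
force: [1.3, 0.8, -0.6]
opening: 0.0264
gripper_force: 29.9
grasp pt [ 0.554 -0.066  0.184] [-179.9622   -0.0329  -33.0123]
[0.452, 0.2, 0.18, -86] -> [-230.6789 -167.695     3.9355] [-0.0503 -0.0131 52.9877]
```

```bash
python3 -m inch '[1,-230,-168,0,0,0,53, 1,-230,-168,0,0,0,53, 1,-230,-168,0,0,0,53, 1,-230,-168,0,0,0,53, 1,-230,-168,0,0,0,53]'
python3 -c "
from h import *
to([.452,.235,.18,-86])"
```

```text
clock: 12.4
tool_pos: [0.4749, 0.137, 0.3431]
orientation: [-180.0, 0.0, -70.4]
force: [1.4, 0.2, 0.3]
opening: 0.0266
gripper_force: 29.9
grasp pt [0.475 0.137 0.184] [-179.9589    0.0172  -70.3718]
[0.452, 0.235, 0.18, -86] -> [-100.0191  -11.3134    3.8588] [-0.0385  0.0227 15.6282]
```

```bash
python3 -m inch '[1,-100,-11,4,0,0,15.5, 1,-100,-11,4,0,0,15.5, 1,-100,-11,4,0,0,15.5, 1,-100,-11,40,0,0,15.5, 1,-100,-11,85,0,0,15.5]'
python3 -c "
from h import *
to([.452,.235,.034,-86])"
```

```text
clock: 12.9
tool_pos: [0.4526, 0.2346, 0.259]
orientation: [-179.7, 0.2, -85.4]
force: [-0.4, -0.2, -1.4]
opening: 0.0266
gripper_force: 29.9
grasp pt [0.453 0.235 0.1  ] [-179.7433    0.2319  -85.4272]
[0.452, 0.235, 0.034, -86] -> [-0.1987  0.8384 65.6998] [-0.2555  0.2332  0.5723]
```

```bash
python3 -m inch '[1,0,1,40,0,0,0, 1,0,1,66,0,0,0, 1,0,1,66,0,0,0, 0.3,0,1,66,0,0,0, 0.3,0,1,66,0,0,0]'
python3 -m inch '[0.3,0,0,0,0,0,0, 0.3,0,0,-50,0,0,0, 0.3,0,0,-100,0,0,0, 0.3,0,0,-150,0,0,0, 1,0,0,-200,0,0,0]'
python3 - <<'E'
from h import *
s=snap('top','t2.png')
for n in('buffer1_c','buffer3_c'): print([(round(d['p'],2),np.array(d['location']),proj(s,d['location'])) for d in ctrl.mark_of(s,n)])
for n in('lid_hinge','lid_edge','lid_press','cam_post','cam_pivot','case'): print(n,[(round(d['p'],2),np.array(d['location'])) for d in ctrl.mark_of(s,n)])
to([.45,.3,.3,-86])
cv2.imwrite('pics/t2c.png',cv2.cvtColor(cv2.resize(s['frame'][150:300,80:240],None,fx=3.7,fy=3.7,interpolation=cv2.INTER_CUBIC),cv2.COLOR_RGB2BGR))
E
```

```text
clock: 13.4
tool_pos: [0.4514, 0.2333, 0.1921]
orientation: [-180.0, 0.0, -85.6]
force: [-0.7, 1.0, -0.4]
opening: 0.0379
gripper_force: 0.0
clock: 13.9
tool_pos: [0.4508, 0.2327, 0.3946]
orientation: [-179.9, 0.1, -85.6]
force: [2.0, 2.3, -1.3]
opening: 0.0573
gripper_force: 0.0
[(0.61, array([0.5037, 0.2268, 0.0197]), array([169., 220.]))]
[(0.59, array([ 0.5328, -0.4547,  0.0115]), array([379., 209.]))]
lid_hinge []
lid_edge [(0.59, array([ 0.4645, -0.0821,  0.0138]))]
lid_press []
cam_post [(0.44, array([0.5155, 0.0778, 0.0866])), (0.32, array([ 0.5884, -0.1761,  0.0233]))]
cam_pivot [(0.71, array([0.5076, 0.1385, 0.0642])), (0.46, array([0.5148, 0.0724, 0.0857]))]
case [(0.61, array([ 0.502 ,  0.2358, -0.0038])), (0.31, array([0.491 , 0.3556, 0.1829]))]
grasp pt [0.451 0.233 0.231] [179.8899  -0.0929 -85.5728]
[0.45, 0.3, 0.3, -86] -> [-66.7005  -4.0186 -68.9547] [ 0.1098 -0.0933  0.4271]
```

View pics/t2c.png

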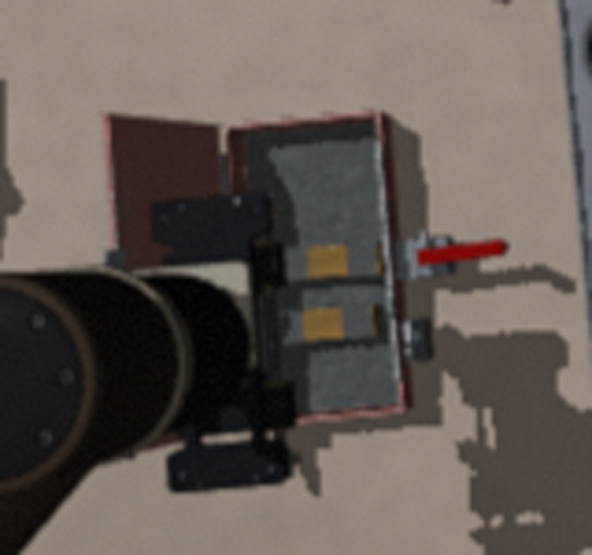

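View pics/t2.png

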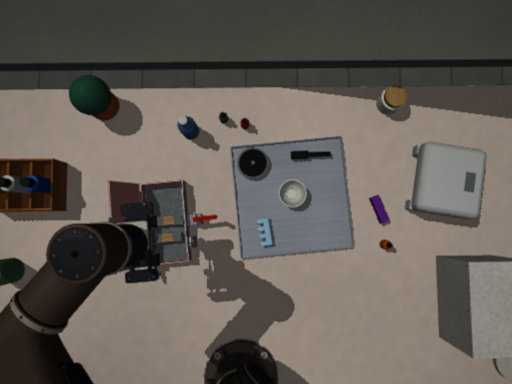

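Both blocks lie in the case at crop (325,262) and (322,323). The first one has slid to x≈0.504 but is still inside. The tray holds no more blocks, so next I go behind the lid with closed fingers.

```bash
python3 -m inch '[1,-5,0,-40,0,0,0, 1,-55,-3,-40,0,0,0, 1,-105,-3,-40,0,0,0, 1,-155,-3,-40,0,0,0, 1,-205,-3,-40,0,0,0]'
python3 - <<'E'
from h import *
to([.447,.44,.165,-86])
s=snap('side','s2.png'); 
for n in('lid_hinge','lid_edge','lid_press'): print(n,[(round(d['p'],2),np.array(d['location'])) for d in ctrl.mark_of(s,n)])
E
```

```text
clock: 14.85
tool_pos: [0.438, 0.4397, 0.4306]
orientation: [179.9, -0.1, -85.6]
force: [-0.1, 1.0, 0.1]
opening: 0.0004
gripper_force: 0.0
grasp pt [0.438 0.439 0.271] [179.9493  -0.0842 -85.5761]
[0.447, 0.44, 0.165, -86] -> [  0.2314  -9.0479 106.3309] [ 0.0504 -0.0843  0.4239]
lid_hinge [(0.55, array([ 0.4624, -0.0757,  0.0157]))]
lid_edge []
lid_press []
```

View pics/s2.png

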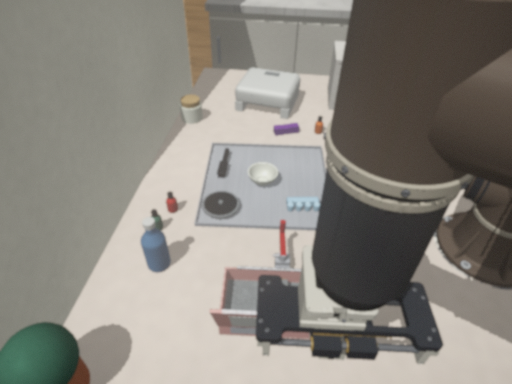

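The side view shows the gripper over the far side of the case. The lid is hidden by the arm, and its top corner is at about px (225,330). Nothing lies behind the lid near the hand.

```bash
python3 -m inch '[1,0,-9,50,0,0,0, 1,0,-9,100,0,0,0, 1,0,-9,106,0,0,0, 1,0,-9,106,0,0,0, 1,0,-9,106,0,0,0]'
python3 -m inch '[1,30,0,0,0,0,0, 1,60,0,0,0,0,0, 1,80,0,0,0,0,0, 1,100,0,0,0,0,0, 1,118,0,0,0,0,0]'
python3 -c "
from h import *
to([.447,.321,.165,-86],[.447,.2655,.166,-86],[.447,.2235,.1275,-86],[.447,.2095,.092,-86],[.447,.195,.081,-86])"
```

```text
clock: 15.55
tool_pos: [0.4481, 0.4388, 0.3283]
orientation: [-179.9, 0.1, -85.6]
force: [0.3, 1.1, 0.8]
opening: 0.0005
gripper_force: 0.0
clock: 16.05
tool_pos: [0.457, 0.3202, 0.3275]
orientation: [-179.9, 0.1, -85.6]
force: [0.3, 2.5, 0.7]
opening: 0.0001
gripper_force: 0.9
grasp pt [0.457 0.321 0.168] [-179.8553    0.1475  -85.55  ]
[0.447, 0.321, 0.165, -86] -> [-1.549   9.892   3.1465] [-0.1441  0.1481  0.4498]
[0.447, 0.2655, 0.166, -86] -> [53.781  14.1953  1.9932] [-0.1441  0.1481  0.4498]
[0.447, 0.2235, 0.1275, -86] -> [95.7534 17.5509 40.3769] [-0.1441  0.1481  0.4498]
[0.447, 0.2095, 0.092, -86] -> [109.8025  18.7268  75.8379] [-0.1441  0.1481  0.4498]
[0.447, 0.195, 0.081, -86] -> [124.2871  19.8795  86.7978] [-0.1441  0.1481  0.4498]
```

```bash
python3 -m inch '[1,20,5,2,0,0,0, 1,40,10,2,0,0,0, 1,56,14,2,0,0,0, 1,72,15,14,0,0,0, 1,86,16,28,0,0,0]'
python3 -c "
from h import *
to([.447,.2235,.1275,-86],[.447,.2095,.092,-86],[.447,.195,.085,-86])"
```

```text
clock: 16.55
tool_pos: [0.4472, 0.2327, 0.2984]
orientation: [-179.9, 0.0, -85.6]
force: [0.6, 1.4, 0.1]
opening: 0.0
gripper_force: 0.8
grasp pt [0.447 0.233 0.139] [-179.9194    0.0475  -85.5523]
[0.447, 0.2235, 0.1275, -86] -> [ 9.1507  0.9201 11.5451] [-0.0804  0.0479  0.4477]
[0.447, 0.2095, 0.092, -86] -> [23.138   2.0557 47.0319] [-0.0804  0.0479  0.4477]
[0.447, 0.195, 0.085, -86] -> [37.6001  3.19   54.0184] [-0.0804  0.0479  0.4477]
```

```bash
python3 -m inch '[1,9,1,12,0,0,0, 1,16,1,28,0,0,0, 1,23,2,42,0,0,0, 1,28,2,50,0,0,0, 1,34,2,50,0,0,0]'
python3 - <<'E'
from h import *
to([.447,.19,.081,-86])
s=snap('top')
for n in('lid_edge','lid_press','lid_hinge','cam_post','cam_pivot'): print(n,[(round(d['p'],2),np.array(d['location'])) for d in ctrl.mark_of(s,n)])
E
```

```text
clock: 17.05
tool_pos: [0.4474, 0.1988, 0.2468]
orientation: [179.9, -0.1, -85.6]
force: [1.0, -0.3, -0.2]
opening: 0.0006
gripper_force: 0.0
grasp pt [0.447 0.198 0.087] [179.8729  -0.1099 -85.5748]
[0.447, 0.19, 0.081, -86] -> [8.7546 1.0295 6.4912] [ 0.1267 -0.1104  0.425 ]
lid_edge [(0.7, array([0.5069, 0.1687, 0.0725])), (0.26, array([ 0.5884, -0.1755,  0.0228])), (0.23, array([ 0.7151, -0.2296,  0.0094]))]
lid_press [(0.66, array([0.4588, 0.1896, 0.0668]))]
lid_hinge [(0.97, array([0.4942, 0.3077, 0.0482])), (0.38, array([0.5099, 0.1404, 0.0601]))]
cam_post [(0.62, array([0.5153, 0.0783, 0.0842])), (0.52, array([0.4598, 0.187 , 0.0665]))]
cam_pivot [(0.41, array([0.5092, 0.1379, 0.063 ]))]
```

```bash
python3 -m inch '[1,8,-8,0,0,0,0, 1,8,-8,4,0,0,0, 1,8,-8,6,0,0,0, 1,8,-8,8,0,0,0, 1,8,-8,8,0,0,0]'
python3 -m inch '[1,0,0,2,0,0,0, 1,0,0,4,0,0,0, 1,0,0,4,0,0,0]'
python3 -c "
from h import *
to([.458,.19,.075,-86])"
```

```text
clock: 17.85
tool_pos: [0.4571, 0.1927, 0.2402]
orientation: [-179.9, 0.0, -85.5]
force: [2.6, 0.1, 4.0]
opening: 0.0002
gripper_force: 1.7
clock: 18.15
tool_pos: [0.4564, 0.1925, 0.2354]
orientation: [180.0, -0.0, -85.6]
force: [1.4, -0.7, 2.9]
opening: 0.0009
gripper_force: 1.5
grasp pt [0.456 0.192 0.076] [179.9859  -0.0139 -85.5647]
[0.458, 0.19, 0.075, -86] -> [ 2.5998 -1.3808  1.1482] [ 0.014  -0.014   0.4353]
```

```bash
python3 -m inch '[1,0,0,1,0,0,0, 1,0,0,2,0,0,0, 1,0,0,2,0,0,0]'
python3 -m inch '[1,0,0,1,0,0,0, 1,0,0,2,0,0,0, 1,0,0,2,0,0,0]'
```

```text
clock: 18.45
tool_pos: [0.4564, 0.1924, 0.234]
orientation: [180.0, -0.0, -85.6]
force: [-1.2, -1.2, 7.7]
opening: 0.0002
gripper_force: 3.8
clock: 18.75
tool_pos: [0.4564, 0.1924, 0.2324]
orientation: [-180.0, -0.0, -85.5]
force: [-2.3, -2.2, 13.7]
opening: 0.0007
gripper_force: 6.6
```

```bash
python3 -m inch '[1,0,0,1,0,0,0, 1,0,0,2,0,0,0, 1,0,0,2,0,0,0]'
python3 -m inch '[1,0,0,-30,0,0,0, 1,0,0,-80,0,0,0, 1,-50,0,-120,0,0,0, 1,-100,0,-150,0,0,0, 1,-130,0,-150,0,0,0]'
python3 - <<'E'
from h import *
s=snap('side','s3.png')
t=snap('top')
for c in(s,t):
  for n in('lid_edge','lid_press','lid_hinge','cam_post','cam_pivot'): print(n,[(round(d['p'],2),np.array(d['location'])) for d in ctrl.mark_of(c,n)])
p=proj(s,[.5,.17,.06]).astype(int); x,y=max(p[0]-70,0),max(p[1]-60,0)
cv2.imwrite('pics/s3c.png',cv2.cvtColor(cv2.resize(s['frame'][y:y+120,x:x+160],None,fx=5,fy=5,interpolation=cv2.INTER_CUBIC),cv2.COLOR_RGB2BGR))
to([.5,.1,.2,0])
E
```

```text
clock: 19.05
tool_pos: [0.4564, 0.1924, 0.2319]
orientation: [-180.0, -0.0, -85.5]
force: [-8.4, -3.0, 31.2]
opening: 0.0003
gripper_force: 15.5
clock: 19.55
tool_pos: [0.4461, 0.3227, 0.3827]
orientation: [-179.9, 0.2, -85.6]
force: [1.0, 0.7, 0.1]
opening: 0.0005
gripper_force: 0.0
lid_edge [(0.58, array([0.505 , 0.1694, 0.0602]))]
lid_press [(0.73, array([0.4603, 0.1826, 0.0596])), (0.45, array([ 0.7181, -0.2277,  0.0162]))]
lid_hinge [(0.63, array([0.4891, 0.3148, 0.0472]))]
cam_post [(0.45, array([0.5161, 0.0748, 0.0841]))]
cam_pivot []
lid_edge [(0.85, array([0.5093, 0.1658, 0.0595]))]
lid_press [(0.78, array([0.4568, 0.1837, 0.0581]))]
lid_hinge [(0.49, array([ 0.7142, -0.2271,  0.0128]))]
cam_post [(0.63, array([0.5126, 0.073 , 0.0828]))]
cam_pivot [(0.44, array([0.5098, 0.1395, 0.0651]))]
grasp pt [0.446 0.321 0.22 ] [179.9878  -0.0126 -85.617 ]
[0.5, 0.1, 0.2, 0] -> [224.6774 -36.4273  20.3053] [  0.0192  -0.0011 -85.617 ]
```

View pics/s3c.png

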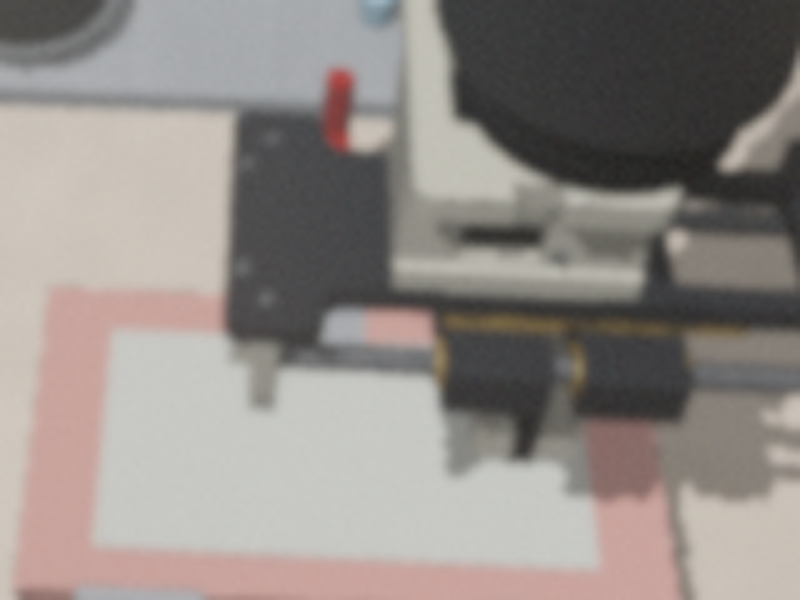

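The lid is down. Both views put the free edge at z≈0.060, meaning 0.03–0.04 rad, and 31 N was pushed onto the seal, so it is past the catch. The red lever at crop (340,110) is unturned. Next is the cam: pinch the post and swing it.

```bash
python3 -m inch '[0.3,245,-50,0,0,0,0, 0.3,245,-50,0,0,0,0, 0.3,245,-50,0,0,0,0, 0.3,245,-50,0,0,0,0, 0.3,245,-50,0,0,0,0]'
python3 -c "
from h import *
to([.515,.075,.16,-86],[.515,.075,.09,-86])
s=snap('wrist','w3.png')
for n in('cam_post','cam_pivot','lid_edge','lid_press'): print(n,[(round(d['p'],2),np.array(d['location']),proj(s,d['location'])) for d in ctrl.mark_of(s,n)])
"
```

```text
clock: 20.65
tool_pos: [0.5152, 0.0793, 0.38]
orientation: [-180.0, 0.0, -85.6]
force: [1.4, 0.9, 0.3]
opening: 0.0348
gripper_force: 0.0
grasp pt [0.515 0.079 0.221] [-179.9596    0.0156  -85.5606]
[0.515, 0.075, 0.16, -86] -> [ 4.3059  0.5571 60.7168] [-0.0403  0.0157  0.4394]
[0.515, 0.075, 0.09, -86] -> [  4.3249   0.6064 130.7168] [-0.0403  0.0157  0.4394]
cam_post [(0.71, array([0.5116, 0.0713, 0.0855]), array([255., 180.]))]
cam_pivot [(0.87, array([0.5068, 0.1386, 0.0639]), array([254., 236.]))]
lid_edge [(0.56, array([0.5061, 0.163 , 0.0577]), array([253., 254.]))]
lid_press [(0.6, array([0.4591, 0.1841, 0.0621]), array([293., 275.]))]
```

View pics/w3.png

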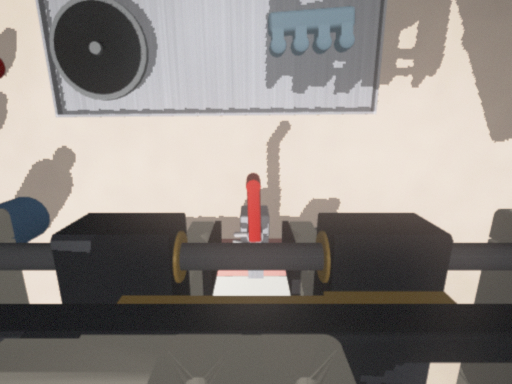

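The wrist view shows the red post at px (254,180), centred between the fingers, at about (0.513, 0.073).

```bash
python3 -m inch '[0.3,6,1,40,0,0,0, 0.3,6,1,80,0,0,0, 0.3,6,1,115,0,0,0, 0.3,6,1,130,0,0,0, 0.3,6,1,130,0,0,0]'
python3 -m inch '[1,0,0,0,0,0,0, 1,0,0,0,0,0,0, 1,0,0,0,0,0,0, 1,0,0,0,0,0,0]'
python3 -c "
from h import *
p,r=tool();c=p+r.apply([0,0,.159]);print(c)
C=np.array([.508,.1387]); v=c[:2]-C; R0=np.hypot(*v); print('r',R0,'cam',np.degrees(np.arctan2(v[1],v[0]))+86)
a0=np.arctan2(v[1],v[0])
for k in range(1,16):
    a=a0+np.radians(7*k); to_=C+.065*np.array([np.cos(a),np.sin(a)])
    d=r.inv().apply([*(to_-c[:2]),0])*1000; print(7*k,d.round(1))
"
```

```text
clock: 21.4
tool_pos: [0.5136, 0.0765, 0.2474]
orientation: [179.7, -0.1, -85.5]
force: [0.3, 1.2, 0.5]
opening: 0.0617
gripper_force: 0.0
clock: 21.8
tool_pos: [0.5148, 0.0757, 0.2507]
orientation: [-179.9, 0.0, -85.6]
force: [-0.3, 0.2, -0.4]
opening: 0.0348
gripper_force: 0.0
[0.5151 0.0758 0.0917]
r 0.06327098926636242 cam 2.4243456210549397
7 [ 1. -8.  0.]
14 [ -0.7 -15.7   0. ]
21 [ -3.4 -23.2   0. ]
28 [ -6.9 -30.3   0.1]
35 [-11.3 -36.9   0.1]
42 [-16.5 -43.    0.1]
49 [-22.3 -48.3   0.1]
56 [-28.8 -52.9   0.1]
63 [-35.7 -56.7   0.1]
70 [-43.1 -59.6   0.1]
77 [-50.8 -61.6   0.1]
84 [-58.7 -62.7   0.2]
91 [-66.6 -62.7   0.2]
98 [-74.5 -61.8   0.2]
105 [-82.2 -60.    0.2]
```

```bash
python3 -m inch '[1,0,0,0,0,0,0, 1,0,0,0,0,0,0, 1,0,0,0,0,0,0, 1,0,0,0,0,0,0]'
python3 -m inch '[1,1,-8,0,0,0,-7, 1,-1,-16,0,0,0,-14, 1,-3,-23,0,0,0,-21, 1,-7,-30,0,0,0,-28, 1,-11,-37,0,0,0,-35]'
python3 -c "
from h import *
p,r=tool();c=p+r.apply([0,0,.159]);print(c)
C=np.array([.508,.1387]); v=c[:2]-C; R0=np.hypot(*v); a0=np.arctan2(v[1],v[0]);print('r',R0,'cam',np.degrees(a0)+86)
for k in range(1,11):
    a=a0+np.radians(7*k); to_=C+.065*np.array([np.cos(a),np.sin(a)])
    d=r.inv().apply([*(to_-c[:2]),0])*1000; print(7*k,d.round(1))
"
```

```text
clock: 22.2
tool_pos: [0.5146, 0.0754, 0.2498]
orientation: [180.0, -0.0, -85.6]
force: [-0.7, 0.3, 1.8]
opening: 0.0129
gripper_force: 30.0
clock: 22.7
tool_pos: [0.5499, 0.09, 0.2494]
orientation: [179.9, 0.1, -50.3]
force: [-10.7, 8.9, 7.6]
opening: 0.0131
gripper_force: 30.0
[0.5495 0.0902 0.0904]
r 0.06386544884624308 cam 36.52550197997333
7 [ 0.5 -7.9 -0. ]
14 [ -1.  -15.7  -0. ]
21 [ -3.5 -23.2  -0. ]
28 [ -6.9 -30.4  -0. ]
35 [-11.2 -37.1  -0. ]
42 [-16.2 -43.3  -0. ]
49 [-21.9 -48.7  -0. ]
56 [-28.3 -53.5  -0. ]
63 [-35.2 -57.4  -0. ]
70 [-42.5 -60.5   0. ]
```

```bash
python3 -m inch '[1,0,-8,0,0,0,-7, 1,-1,-16,0,0,0,-14, 1,-3,-23,0,0,0,-21, 1,-7,-30,0,0,0,-28, 1,-11,-37,0,0,0,-35]'
python3 -c "
from h import *
p,r=tool();c=p+r.apply([0,0,.159]);print(c)
C=np.array([.508,.1387]); v=c[:2]-C; R0=np.hypot(*v); a0=np.arctan2(v[1],v[0]);print('r',R0,'cam',np.degrees(a0)+86)
for k in range(1,6):
    a=a0+np.radians(5*k); to_=C+.065*np.array([np.cos(a),np.sin(a)])
    d=r.inv().apply([*(to_-c[:2]),0])*1000; print(5*k,d.round(1))
"
```

```text
clock: 23.2
tool_pos: [0.5702, 0.1218, 0.2493]
orientation: [179.9, 0.3, -15.3]
force: [-15.4, 5.9, 10.9]
opening: 0.0134
gripper_force: 30.0
[0.5694 0.1217 0.0903]
r 0.06374544278643421 cam 70.57239687475935
5 [ 1.  -5.7 -0. ]
10 [  0.3 -11.3  -0. ]
15 [ -0.9 -16.8  -0. ]
20 [ -2.6 -22.2  -0. ]
25 [ -4.8 -27.5  -0. ]
```

```bash
python3 -m inch '[1,0,-6,0,0,0,-5, 1,0,-11,0,0,0,-9, 1,-1,-17,0,0,0,-13, 1,-3,-22,0,0,0,-17, 1,-3,-22,0,0,0,-17]'
python3 -c "
from h import *
p,r=tool();c=p+r.apply([0,0,.159]);print(c)
C=np.array([.508,.1387]); v=c[:2]-C; R0=np.hypot(*v); a0=np.arctan2(v[1],v[0]);print('r',R0,'cam',np.degrees(a0)+86, ctrl.get_obs()['force'])
"
```

```text
clock: 23.7
tool_pos: [0.5726, 0.1429, 0.2493]
orientation: [179.9, 0.4, 1.6]
force: [-14.8, 0.5, 12.0]
opening: 0.0132
gripper_force: 30.0
[0.5716 0.1426 0.0903]
r 0.06372381089267921 cam 89.49642451930671 [-14.8104   0.5467  12.0142]
```

```bash
python3 -m inch '[1,0,-2,0,0,0,0, 1,0,-4,0,0,0,0, 1,0,-4,0,0,0,0]'
```

```text
clock: 24.0
tool_pos: [0.5726, 0.1453, 0.2493]
orientation: [179.7, 0.4, 1.4]
force: [-11.3, -8.8, 13.1]
opening: 0.0132
gripper_force: 30.0
```

The force has risen against the stop. I release, lift away and check.

```bash
python3 -m inch '[0.3,0,2,0,0,0,0, 0.3,0,2,0,0,0,0, 0.3,0,2,0,0,0,0, 0.3,0,2,0,0,0,0, 0.3,0,2,0,0,0,0]'
python3 -m inch '[0.3,0,2,-30,0,0,0, 0.3,0,2,-80,0,0,0, 0.3,0,2,-130,0,0,0, 0.3,0,-50,-170,0,0,0, 0.3,0,-100,-190,0,0,0]'
python3 -m inch '[0.3,0,-50,0,0,0,0, 0.3,0,-100,0,0,0,0, 0.3,0,-150,0,0,0,0, 0.3,0,-150,0,0,0,0]'
python3 - <<'E'
from h import *
t=snap('top'); s=snap('side','s4.png')
for c in(t,s):
  for n in('lid_edge','lid_press','cam_post','cam_pivot'): print(n,[(round(d['p'],2),np.array(d['location'])) for d in ctrl.mark_of(c,n)])
im=[cv2.resize(q['frame'][a:a+110,b:b+110],(390,390),interpolation=cv2.INTER_CUBIC) for q,a,b in((t,165,110),(s,225,225))]
cv2.imwrite('pics/fin.png',cv2.cvtColor(np.hstack(im),cv2.COLOR_RGB2BGR))
E
```

```text
clock: 24.5
tool_pos: [0.5754, 0.1455, 0.2496]
orientation: [-180.0, -0.0, 1.4]
force: [0.2, -0.2, -0.3]
opening: 0.0479
gripper_force: 0.0
clock: 25.0
tool_pos: [0.5733, 0.2279, 0.4354]
orientation: [-179.9, -0.2, 1.3]
force: [1.1, 0.7, -0.7]
opening: 0.0612
gripper_force: 0.0
clock: 25.4
tool_pos: [0.5687, 0.3835, 0.4299]
orientation: [180.0, 0.0, 1.7]
force: [0.2, -0.7, -0.5]
opening: 0.061
gripper_force: 0.0
lid_edge [(0.98, array([0.5069, 0.1707, 0.0576])), (0.48, array([ 0.4653, -0.0791,  0.0139])), (0.4, array([0.4596, 0.1871, 0.0563]))]
lid_press [(0.33, array([0.5715, 0.1462, 0.0848]))]
cam_post [(0.71, array([0.5725, 0.1459, 0.0848]))]
cam_pivot [(0.49, array([0.5097, 0.1393, 0.0641]))]
lid_edge [(0.95, array([0.5027, 0.1704, 0.0556]))]
lid_press [(0.96, array([0.4596, 0.1826, 0.0589]))]
cam_post []
cam_pivot [(0.62, array([0.5043, 0.1386, 0.0696]))]
```

View pics/fin.png

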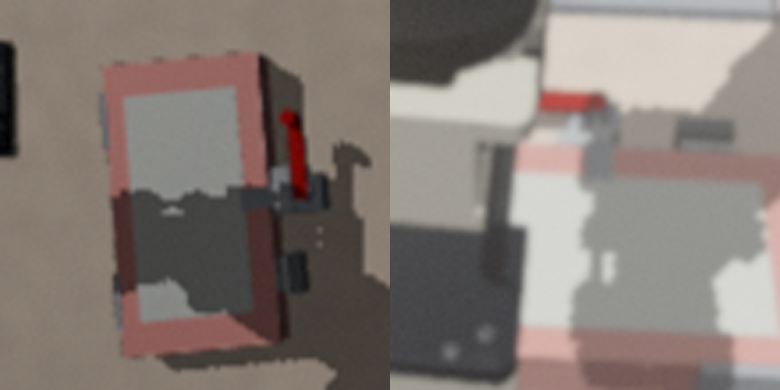

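The lid is shut and the lever lies along the case edge, from crop (285,115) to (300,195). The edge reads z≈0.0565, down from 0.060, so the lid is drawn tight.

```bash
python3 -c "
from plant import ctrl
print(ctrl.close_job())"
```

```text
the job is handed in; nothing more can be done
None
```

I packed both blocks that were present into the case, snapped the lid past its catch, turned the cam to its stop and let go, then handed the job in at about 25 s. The hand-in returned no verdict. My last camera readings put the lid edge at about 0.01–0.03 rad (good only to about 4 mm), so they fit a tight lid but can't confirm it is under 0.018 rad.

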